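# Make up two wig-fitting kits

### The job

Make up the two fitting kits, one thing to a compartment, each standing upright on the compartment's floor: in the three-compartment tray, a pin tin in the middle, the wooden spool of thread at one end and the roll of tape at the other (either way round); in the two-compartment tray, the other pin tin and the small card box of pins (either way round). Lower each thing in rather than dropping it, and leave the tall thread cone and the black-capped jar standing where they are.

Things in the scene. Friction and masses are not known exactly. Their poses are not given: they have to be found in the camera images.
- tin_a: a plain bare-metal pin tin with a push-on lid, a closed cylinder 46 mm across and 42 mm tall, standing upright; origin at the centre of its underside, z up; about 70 g. The two tins are identical and interchangeable
- tin_b: a plain bare-metal pin tin with a push-on lid, a closed cylinder 46 mm across and 42 mm tall, standing upright; origin at the centre of its underside, z up; about 70 g. The two tins are identical and interchangeable
- spool: wooden spool wound with blue thread, an upright cylinder: flanges 44 mm across, the winding slightly narrower, 48 mm tall; origin at the centre of its underside, z up; about 50 g
- tape: roll of pale tape standing with its hole upwards: a ring 56 mm across outside, hole 38 mm, 44 mm tall; origin at the centre of its underside, z up; about 60 g; grip it round the outside
- pinbox: closed brown card box of pins, 60 mm (its x) by 40 mm (its y) by 44 mm tall, pale label with dark pins on top; origin at the centre of its underside, z up; about 80 g; it fits a compartment with its sides roughly parallel to the walls
- cone: bystander among the stock: tall tapered cone of blue thread, 58 mm across at the foot, 85 mm tall, the tallest thing there; origin at the centre of its underside, z up. Not part of either kit: stays where it is
- jar: bystander among the stock: squat pale jar with a black cap, 62 mm across, 58 mm tall; origin at the centre of its underside, z up. Not part of either kit: stays where it is
- tray3: three-compartment kit tray of pale wood, loose on the bench (about 750 g), 238 mm long (along its own x), 82 mm wide (its y), 14 mm high: floor 5 mm thick, outer walls and dividers 4 mm thick, all 14 mm high. Three square compartments in a row, each 74 by 74 mm inside, their centres at x = -78, 0 and +78 mm, y = 0 in the tray's frame. Origin at the centre of its underside, z up
- tray2: two-compartment kit tray of pale wood, loose on the bench (about 600 g), 160 mm long (along its own x), 82 mm wide (its y), 14 mm high: floor 5 mm thick, outer walls and dividers 4 mm thick, all 14 mm high. Two square compartments in a row, each 74 by 74 mm inside, their centres at x = -39 and +39 mm, y = 0 in the tray's frame. Origin at the centre of its underside, z up

How it is judged (in metres and radians):
At the end, for the whole second after the job is handed in: Each kit thing stands in its compartment: centre within 20 mm of the compartment's centre along and across the tray, underside under 10 mm above the tray's underside, within 0.12 rad of upright, at rest (under 0.03 m/s), released; both trays flat. Spool and tape, tin and box: either way round (((x of tin_a in the frame of tray3 between -0.02 and 0.02 m and y of tin_a in the frame of tray3 between -0.02 and 0.02 m and z of tin_a in the frame of tray3 between 0 and 0.01 m and x of tin_b in the frame of tray2 between -0.059 and -0.019 m and y of tin_b in the frame of tray2 between -0.02 and 0.02 m and z of tin_b in the frame of tray2 between 0 and 0.01 m and x of pinbox in the frame of tray2 between 0.019 and 0.059 m and y of pinbox in the frame of tray2 between -0.02 and 0.02 m and z of pinbox in the frame of tray2 between 0 and 0.01 m) or (x of tin_a in the frame of tray3 between -0.02 and 0.02 m and y of tin_a in the frame of tray3 between -0.02 and 0.02 m and z of tin_a in the frame of tray3 between 0 and 0.01 m and x of tin_b in the frame of tray2 between 0.019 and 0.059 m and y of tin_b in the frame of tray2 between -0.02 and 0.02 m and z of tin_b in the frame of tray2 between 0 and 0.01 m and x of pinbox in the frame of tray2 between -0.059 and -0.019 m and y of pinbox in the frame of tray2 between -0.02 and 0.02 m and z of pinbox in the frame of tray2 between 0 and 0.01 m) or (x of tin_b in the frame of tray3 between -0.02 and 0.02 m and y of tin_b in the frame of tray3 between -0.02 and 0.02 m and z of tin_b in the frame of tray3 between 0 and 0.01 m and x of tin_a in the frame of tray2 between -0.059 and -0.019 m and y of tin_a in the frame of tray2 between -0.02 and 0.02 m and z of tin_a in the frame of tray2 between 0 and 0.01 m and x of pinbox in the frame of tray2 between 0.019 and 0.059 m and y of pinbox in the frame of tray2 between -0.02 and 0.02 m and z of pinbox in the frame of tray2 between 0 and 0.01 m) or (x of tin_b in the frame of tray3 between -0.02 and 0.02 m and y of tin_b in the frame of tray3 between -0.02 and 0.02 m and z of tin_b in the frame of tray3 between 0 and 0.01 m and x of tin_a in the frame of tray2 between 0.019 and 0.059 m and y of tin_a in the frame of tray2 between -0.02 and 0.02 m and z of tin_a in the frame of tray2 between 0 and 0.01 m and x of pinbox in the frame of tray2 between -0.059 and -0.019 m and y of pinbox in the frame of tray2 between -0.02 and 0.02 m and z of pinbox in the frame of tray2 between 0 and 0.01 m)) and ((x of spool in the frame of tray3 between -0.098 and -0.058 m and y of spool in the frame of tray3 between -0.02 and 0.02 m and z of spool in the frame of tray3 between 0 and 0.01 m and x of tape in the frame of tray3 between 0.058 and 0.098 m and y of tape in the frame of tray3 between -0.02 and 0.02 m and z of tape in the frame of tray3 between 0 and 0.01 m) or (x of spool in the frame of tray3 between 0.058 and 0.098 m and y of spool in the frame of tray3 between -0.02 and 0.02 m and z of spool in the frame of tray3 between 0 and 0.01 m and x of tape in the frame of tray3 between -0.098 and -0.058 m and y of tape in the frame of tray3 between -0.02 and 0.02 m and z of tape in the frame of tray3 between 0 and 0.01 m)) and angle between each of tin_a, tin_b, spool, tape, pinbox's own z axis and vertical below 0.12 rad and linear speed of each of tin_a, tin_b, spool, tape, pinbox below 0.03 m/s and angle between each of tray2, tray3's own z axis and vertical below 0.08 rad); the robot touches nothing.
It fails at once if the thread cone or the jar is shifted by more than 25 mm or tipped over (distance of any of cone, jar from where it was at the start of the episode above 0.025 m or angle between any of cone, jar's own z axis and vertical above 0.5 rad).
It fails at once if a kit thing is dropped or thrown: it moves faster than 0.9 m/s (a fall of some 4 cm) with no finger on it ((linear speed of tin_a above 0.9 m/s and contact force between tin_a and the fingers below 0.05 N) or (linear speed of tin_b above 0.9 m/s and contact force between tin_b and the fingers below 0.05 N) or (linear speed of spool above 0.9 m/s and contact force between spool and the fingers below 0.05 N) or (linear speed of tape above 0.9 m/s and contact force between tape and the fingers below 0.05 N) or (linear speed of pinbox above 0.9 m/s and contact force between pinbox and the fingers below 0.05 N)).
It also fails if it takes over 104 s, if anything falls off the work surface, if the arm or the gripper's body presses on something with over 40 N, if the wrist force passes 120 N, or if a joint passes its speed limit or range.

### The arm

A 6-joint arm with a two-finger parallel gripper is mounted at the origin on the work surface. World frame = base frame: x ahead of the robot, y to its left, z up, the work surface at z = 0. Lengths are in mm, angles in degrees, forces in N, time in s.
With the tool pointing down it reaches from about 350 to 950 mm from the base axis. Payload 17.4 kg.
Tool frame: the origin (TCP) lies at the very end of the fingers, on their centre line; the grasp point (between the pads) lies 19 mm behind it; z points along the fingers, y is the direction in which the jaws open and shut (so a half turn about z gives the same grasp; the last joint's range is limited). The gripper opens to 93 mm and grips with 3 to 60 N. Pads are 15 mm wide; open, the fingers measure 128 mm over their backs; the gripper's body (75 mm by 188 mm) begins 65 mm behind the grasp point.
Start: joints at [67.506, 6.646, 82.598, -0, 90.757, -2.166], TCP at [234.505, 632.961, 218.646] pointing down, gripper open.
Joint ranges: [-162.19, 162.19], [-47.58, 125.68], [4.15, 143.07], [-65.23, 245.23], [0.69, 171.88], [-170.13, 170.13]. Speed limits (degrees/s): [108.29, 108.29, 127.2, 180, 180, 180].

### API

Orientations are given as a 3x3 rotation matrix whose columns are the frame's x, y, z axes.
In Python, from plant import bot gives the robot as it stands.
- The arm moves only by the tool servo_tool, never from a script. Its argument "series" is a list of rows, each an object with "dp": the shift along the world's x, y, z in m, a list of three; "turn": the turn about the world's z in degrees; "jaw": the finger opening in m, from 0 to 0.093. A call has exactly 5 rows; each row is the pose to reach, as a shift and turn from the pose commanded when the call began; what a row does not reach only later rows make up. A row lasts 1/10 s, in which the tool goes at most 50 mm and 8.59 degrees, less where a joint would pass 70% of its speed; a pose out of reach is approached as far as the arm can. A call with a gripper value outside its range is refused whole. The fingers move at their own pace and stop on an object; the grip force is fixed at half the most. Time passes only in rows, so rows that repeat a pose let the fingers close, or fill a call up. It gives the time, the measured TCP pose, the force and the opening at its end, in the units of the state.
- bot.get_obs(): the state, without advancing time (a new reading comes with each control period).
- bot.snapshot(name): name is "scene" or "side" or "wrist"; returns the picture (420x560x3 uint8, red, green, blue); there is no depth.
- bot.camera_params(name): a dict with "vfov" (degrees; the focal length in pixels is half the picture's height over the tangent of half this angle, whatever the lens; pixels are square), "cx", "cy" (the principal point, pixels), "rvec" (rotation vector, rad) and "tvec" (3), from world to camera coordinates, as OpenCV has them. Camera axes: x right, y down, z forward; pixel columns grow to the right and rows downward; lengths in mm; the calibration is good to about 2 mm. A picture is of the moment at which its call begins: read the wrist's pose just before it. camera_params takes no time and is no camera call; for the wrist camera it gives the pose at the moment of the call.
- bot.sign_off(): hands the job in, once; it reports no verdict.
The state is a dict: "clock": time; "qpos": joint angles; "qd": joint speeds; "joint_efforts": joint torques, N m; "eef_pos": TCP position; "tcp_rot": TCP orientation; "force": force on the tool from outside, world axes, zero at the start; "wrist_torque": the same for the moment, N m; "gripper_width": finger opening in mm.
Only numpy, scipy, OpenCV 4.12 (cv2) and the standard library are available. Lean on these libraries where they do the work, as an engineer would, in place of code of your own. Each camera call takes 0.05 s, during which the arm holds its last target. There are 200 camera calls.

## Working session

There is one attempt and no reset: what is moved stays moved. The work goes in short steps, Python scripts to look and compute and a tool call to move; the robot and the scene stay as the last step left them, time stands still between calls to the robot, and variables do not carry over. Pictures are saved under pics/ and viewed, on a budget of 14 in all, crops included, one or two more only if the job needs it, and the job is handed in when it is done.

Besides the shell and the picture viewer there is one more tool, called after ">>>" as name([rows], argument=value, ...), one row to a line, values as JSON. servo_tool: Moves the arm, as the interface text tells. Its arguments: {"type":"object","properties":{"series":{"type":"array"}},"required":["series"]}

```bash
mkdir -p pics; ls
python3 - <<'E'
from plant import bot
import cv2
o=bot.get_obs();print(o['clock'],o['eef_pos'],o['tcp_rot'],o['gripper_width'])
for n in("scene","side","wrist"):
    p=bot.camera_params(n);print(n,p)
    cv2.imwrite(f"pics/{n}0.png",bot.snapshot(n)[:,:,::-1])
E
```

```text
pics
0.0 [234.43506481 632.7577785  217.94326639] [[-9.37717933e-01  3.47397298e-01 -4.42715060e-04]
 [ 3.47397575e-01  9.37717372e-01 -1.02736846e-03]
 [ 5.82365750e-05 -1.11717997e-03 -9.99999374e-01]] 92.77654229121899
scene {'vfov': 55.79632102291229, 'cx': 283.0806670028424, 'cy': 207.67984180937253, 'rvec': array([ 2.39069508,  1.04270686, -0.297027  ]), 'tvec': array([-374.8089052 , -339.41152349, 1022.73249223])}
side {'vfov': 48.71210075220676, 'cx': 284.32549440775773, 'cy': 211.14439570334582, 'rvec': array([ 2.21279544, -0.09972873,  0.06672337]), 'tvec': array([-569.5763241 ,   47.85186087,  888.03527721])}
wrist {'vfov': 65.91424859834424, 'cx': 278.2870120869884, 'cy': 207.28117462476504, 'rvec': array([-2.37820094, -1.65601234, -0.23679624]), 'tvec': array([-676.04651449,  -33.44834073,  390.20695886])}
```

View pics/scene0.png

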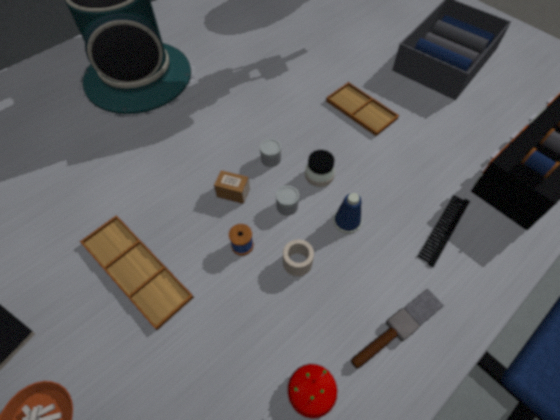

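View pics/side0.png

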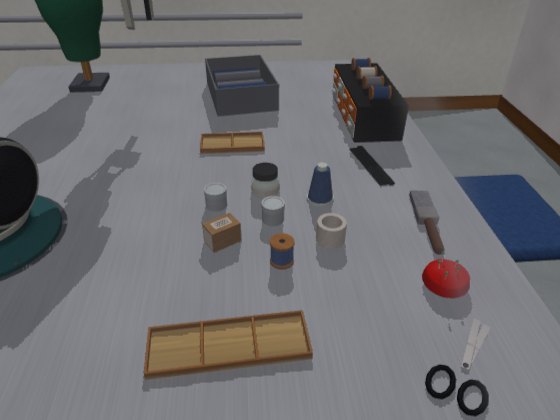

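View pics/wrist0.png

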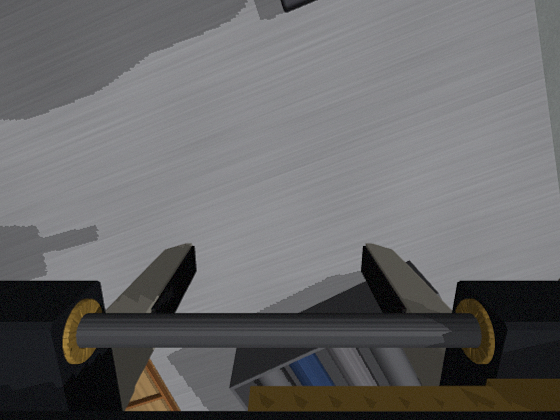

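Scene view shows the tins at (271,148) and (288,194), box top (233,181), spool (241,233), tape (299,251), cone (349,205), jar (321,165); tray3 spans (81,244) to (192,296) and tray2 (327,101) to (398,117). The side view matches. The wrist view only has the grey bin and a tray2 corner. Next I cast these onto their top planes.

```bash
cat > h.py <<'E'
import numpy as np,cv2
from plant import bot
def cast(p,uv,z):
    f=210/np.tan(np.radians(p['vfov']/2));R=cv2.Rodrigues(p['rvec'])[0];c=-R.T@p['tvec']
    uv=np.atleast_2d(uv).astype(float)
    d=np.c_[(uv[:,0]-p['cx'])/f,(uv[:,1]-p['cy'])/f,np.ones(len(uv))]@R
    return (c+d*((z-c[2])/d[:,2])[:,None])[:,:2]
def contours(mask,amin=150):
    cs,_=cv2.findContours(cv2.morphologyEx(mask,cv2.MORPH_CLOSE,np.ones((3,3))),cv2.RETR_EXTERNAL,cv2.CHAIN_APPROX_NONE)
    return [c[:,0] for c in cs if cv2.contourArea(c)>amin]
def rect(pts):
    (c,s,a)=cv2.minAreaRect(pts.astype(np.float32))
    if s[0]<s[1]: s,a=s[::-1],a+90
    return np.round(c,1),np.round(s,1),round((a+90)%180-90,1)
E
cat > m.py <<'E'
from h import *
T={'tin1':(42,(271,148),(216,191)),'tin2':(42,(288,194),(273,204)),'spool':(48,(241,233),(282,241)),'tape':(44,(299,251),(332,222)),'box':(44,(233,181),(221,223)),'jar':(58,(321,159),(265,171)),'cone':(85,(353,196),(323,167))}
ps,pd=bot.camera_params('scene'),bot.camera_params('side')
for k,(z,a,b) in T.items(): print(k,cast(ps,a,z).round(),cast(pd,b,z).round())
for n,p in(('scene',ps),('side',pd)):
    im=cv2.imread(f'pics/{n}0.png');h=cv2.cvtColor(im,cv2.COLOR_BGR2HSV)
    m=cv2.inRange(h,(4,90,40),(28,255,255))
    for c in contours(m):
        print(n,c.min(0),c.max(0),*rect(cast(p,c,14)),' at44',*rect(cast(p,c,44)))
E
python3 m.py
```

```text
tin1 [[441.  66.]] [[437.  57.]]
tin2 [[551.  12.]] [[550.   3.]]
spool [[ 558. -113.]] [[ 556. -116.]]
tape [[655. -59.]] [[655. -65.]]
box [[455. -48.]] [[449. -51.]]
jar [[542. 112.]] [[540. 101.]]
cone [[656.  76.]] [[656.  64.]]
scene [  0 381] [ 72 419] [ 556.6 -513.5] [109.4  52.6] 47.1  at44 [ 570.3 -503.7] [104.5  50.3] 47.1
scene [352 328] [396 366] [854.4 -77.4] [91.5 15.8] 82.9  at44 [854.8 -87.1] [87.5 15.1] 82.9
scene [229 224] [251 244] [ 542.3 -105.6] [43.6 42.7] -42.8  at44 [ 556.6 -114.1] [41.6 40.8] -42.8
scene [ 81 216] [192 328] [ 465.2 -291.9] [239.7  80.5] 3.2  at44 [ 483.1 -292. ] [229.   76.9] 3.2
scene [215 171] [247 201] [442.3 -47.4] [68.2 64.3] 31.9  at44 [461.1 -58.4] [65.2 61.4] 31.9
scene [327  83] [397 134] [474.  324.8] [160.8  88.6] 0.7  at44 [491.4 297.1] [153.6  84.6] 0.7
side [144 311] [312 378] [ 460.6 -296.7] [237.   88.9] 3.3  at44 [ 462.5 -319.9] [224.4  84.1] 3.3
side [270 233] [293 250] [559.4 -77.6] [48.6 43.2] 85.3  at44 [ 555.9 -112.4] [46.  40.9] 85.3
side [203 213] [239 250] [452.6 -35.9] [97.7 66.9] -73.1  at44 [454.8 -73. ] [92.5 63.3] -73.1
side [200 132] [263 152] [469.5 317. ] [158.6  99.6] 0.3  at44 [470.9 261.2] [150.1  94.3] 0.3
side [438  95] [559 165] [1188.7  351.6] [414.2 219.8] -89.7  at44 [1151.7  293.9] [392.1 208.1] -89.7
side [337  86] [356 124] [804.1 527. ] [266.   51.6] 89.5  at44 [787.6 460. ] [251.8  48.8] 89.5
```

>>> servo_tool([
  {"dp":[0.018,-0.045,0.01],"turn":4,"jaw":0.09},
  {"dp":[0.036,-0.09,0.02],"turn":8,"jaw":0.09},
  {"dp":[0.054,-0.135,0.03],"turn":12,"jaw":0.09},
  {"dp":[0.072,-0.18,0.04],"turn":16,"jaw":0.09},
  {"dp":[0.09,-0.225,0.05],"turn":20,"jaw":0.09},
])

```text
clock: 0.65
eef_pos: [324.7, 406.1, 268.8]
tcp_rot: [[-1.0, 0.002, -0.0], [0.002, 1.0, -0.0], [0.0, -0.0, -1.0]]
force: [1.0, -0.1, 0.6]
gripper_width: 90.1
```

Run:
```python
from h import *
o=bot.get_obs();p=bot.camera_params('wrist');R=cv2.Rodrigues(p['rvec'])[0]
print(o['clock'],o['eef_pos'],o['tcp_rot'].round(3),-R.T@p['tvec']-o['eef_pos'],cast(p,(278,207),40)-o['eef_pos'][:2],cast(p,[(100,50),(450,50),(280,300)],40)-o['eef_pos'][:2])
```

```text
0.65 [324.6680264  406.11360637 268.82405526] [[-1.     0.002 -0.   ]
 [ 0.002  1.    -0.   ]
 [ 0.    -0.    -1.   ]] [-77.48327936   1.24433772 165.44914178] [[37.71942058  0.7618284 ]] [[-144.29122338 -196.45703472]
 [-143.53376639  192.18816023]
 [ 171.88398122    3.22986613]]
```

>>> servo_tool([
  {"dp":[0.025,-0.04,0.004],"turn":0,"jaw":0.09},
  {"dp":[0.05,-0.08,0.008],"turn":0,"jaw":0.09},
  {"dp":[0.075,-0.12,0.012],"turn":0,"jaw":0.09},
  {"dp":[0.1,-0.16,0.016],"turn":0,"jaw":0.09},
  {"dp":[0.125,-0.2,0.02],"turn":0,"jaw":0.09},
])

```text
clock: 1.15
eef_pos: [450.0, 206.1, 288.9]
tcp_rot: [[-1.0, 0.006, 0.0], [0.006, 1.0, 0.0], [-0.0, 0.0, -1.0]]
force: [-0.5, 0.2, 0.5]
gripper_width: 89.9
```

>>> servo_tool([
  {"dp":[0.025,-0.04,0.004],"turn":0,"jaw":0.09},
  {"dp":[0.05,-0.08,0.008],"turn":0,"jaw":0.09},
  {"dp":[0.075,-0.12,0.012],"turn":0,"jaw":0.09},
  {"dp":[0.1,-0.16,0.016],"turn":0,"jaw":0.09},
  {"dp":[0.125,-0.2,0.02],"turn":0,"jaw":0.09},
])

```text
clock: 1.65
eef_pos: [575.1, 6.0, 308.8]
tcp_rot: [[-1.0, 0.006, 0.0], [0.006, 1.0, 0.0], [-0.0, 0.0, -1.0]]
force: [-0.2, -0.1, -0.2]
gripper_width: 90.1
```

```bash
cat > w.py <<'E'
import sys
from h import *
o=bot.get_obs();p=bot.camera_params('wrist')
im=bot.snapshot('wrist');cv2.imwrite(f'pics/{sys.argv[1]}.png',im[:,:,::-1]);np.save('p_'+sys.argv[1],p,allow_pickle=True)
print(o['clock'],o['eef_pos'],np.abs(o['qd']).max())
E
python3 w.py w1
```

```text
1.65 [575.14656543   5.99005644 308.76650158] 40.440644144367745
```

View pics/w1.png

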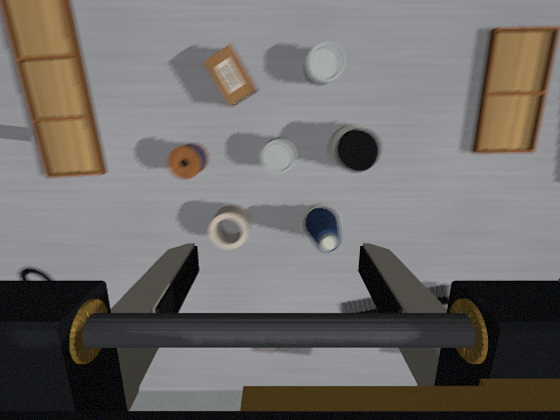

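The wrist view covers everything: tins at (325,62) and (279,154), box (231,74), spool (187,160), tape (229,228), jar (357,149), cone (323,230). Tray3 is on the left edge and tray2 on the right.

```bash
cat > c.py <<'E'
from h import *
p=np.load('p_w1.npy',allow_pickle=True).item()
im=cv2.imread('pics/w1.png');g=cv2.medianBlur(cv2.cvtColor(im,cv2.COLOR_BGR2GRAY),3)[:260]
C=cv2.HoughCircles(g,cv2.HOUGH_GRADIENT_ALT,1,15,param1=120,param2=.6,minRadius=12,maxRadius=30)
for u,v,r in (C[0] if C is not None else []): print(round(u),round(v),round(r),'z42',cast(p,(u,v),42).round(1),'z5',cast(p,(u,v),5).round(1))
for k,uv,z in (('tin1',(326,62),42),('tin2',(278.5,153),42),('spool',(186,160),48),('tape',(229,228),44)):print(k,cast(p,uv,z).round(1))
h=cv2.cvtColor(im,cv2.COLOR_BGR2HSV);m=cv2.inRange(h,(4,80,40),(28,255,255));m[255:]=0
for c in contours(m): print(c.min(0),c.max(0),'14:',*rect(cast(p,c,14)),'44:',*rect(cast(p,c,44)))
E
python3 c.py
```

```text
229 230 18 z42 [[657.6 -63.2]] z5 [[671.3 -69.2]]
64 148 25 z42 [[ 541.2 -275.3]] z5 [[ 545.  -299.5]]
323 61 18 z42 [[437.5  62.9]] z5 [[432.3  67.7]]
186 163 18 z42 [[ 562. -116.]] z5 [[ 567.5 -126.6]]
357 149 22 z42 [[544.7 111.4]] z5 [[548.8 120.3]]
513 73 24 z42 [[452.5 299. ]] z5 [[448.6 324. ]]
277 156 17 z42 [[553.3   5.7]] z5 [[558.1   5.5]]
282 66 20 z42 [[442.9  12.6]] z5 [[438.2  13. ]]
240 148 17 z42 [[542.5 -43.1]] z5 [[546.4 -47.4]]
193 216 17 z42 [[ 636.4 -112.6]] z5 [[ 648.3 -122.9]]
321 224 17 z42 [[649.3  67.1]] z5 [[662.3  72.2]]
153 152 17 z42 [[ 547.1 -158.5]] z5 [[ 551.4 -172.7]]
tin1 [[438.6  66.6]]
tin2 [[549.4   7.7]]
spool [[ 557.1 -114. ]]
tape [[653.8 -62.7]]
[168 145] [204 177] 14: [ 564.8 -126.3] [45.6 45.2] 25.7 44: [ 560.4 -117.5] [42.6 42.2] 25.7
[204  46] [253 104] 14: [450.8 -57.1] [64.1 40. ] 30.3 44: [453.8 -52.9] [59.9 37.4] 30.3
[474  27] [559 152] 14: [474.3 323.7] [158.   85.8] 0.5 44: [475.8 303.1] [147.7  80.2] 0.5
[0 0] [104 176] 14: [ 470.9 -290.8] [224.1  86.6] 3.3 44: [ 472.6 -271.3] [209.4  80.9] 3.3
```

>>> servo_tool([
  {"dp":[-0.008,0.0,-0.048],"turn":0,"jaw":0.07},
  {"dp":[-0.016,0.001,-0.096],"turn":0,"jaw":0.07},
  {"dp":[-0.025,0.0015,-0.144],"turn":0,"jaw":0.07},
  {"dp":[-0.025,0.0015,-0.192],"turn":0,"jaw":0.07},
  {"dp":[-0.025,0.0015,-0.24],"turn":0,"jaw":0.07},
])

```text
clock: 2.2
eef_pos: [549.0, 9.5, 66.9]
tcp_rot: [[-1.0, 0.006, 0.001], [0.006, 1.0, -0.0], [-0.001, -0.0, -1.0]]
force: [1.3, 0.1, -0.6]
gripper_width: 70.0
```

>>> servo_tool([
  {"dp":[0,0,-0.028],"turn":0,"jaw":0.07},
  {"dp":[0,0,-0.055],"turn":0,"jaw":0.07},
  {"dp":[0,0,-0.055],"turn":0,"jaw":0.03},
  {"dp":[0,0,-0.055],"turn":0,"jaw":0.03},
  {"dp":[0,0,-0.055],"turn":0,"jaw":0.03},
])

```text
clock: 2.7
eef_pos: [550.4, 9.5, 15.5]
tcp_rot: [[-1.0, 0.006, 0.002], [0.006, 1.0, -0.0], [-0.002, -0.0, -1.0]]
force: [0.4, 1.1, 0.3]
gripper_width: 50.6
```

>>> servo_tool([
  {"dp":[0,0,0],"turn":0,"jaw":0.03},
  {"dp":[0,0,0],"turn":0,"jaw":0.03},
  {"dp":[0,0,0.005],"turn":0,"jaw":0.03},
  {"dp":[0,0,0.04],"turn":0,"jaw":0.03},
  {"dp":[0,0,0.085],"turn":0,"jaw":0.03},
])

```text
clock: 3.2
eef_pos: [548.4, 9.5, 98.6]
tcp_rot: [[-1.0, 0.006, -0.003], [0.006, 1.0, 0.0], [0.003, 0.0, -1.0]]
force: [0.8, -0.2, 0.1]
gripper_width: 45.3
```

>>> servo_tool([
  {"dp":[-0.012,-0.043,0.005],"turn":1,"jaw":0.03},
  {"dp":[-0.024,-0.086,0.005],"turn":2,"jaw":0.03},
  {"dp":[-0.036,-0.129,0.005],"turn":3,"jaw":0.03},
  {"dp":[-0.048,-0.172,0.005],"turn":3.5,"jaw":0.03},
  {"dp":[-0.06,-0.215,0.005],"turn":3.5,"jaw":0.03},
])

```text
clock: 3.7
eef_pos: [488.8, -207.2, 104.6]
tcp_rot: [[-0.998, -0.056, 0.001], [-0.056, 0.998, -0.001], [-0.001, -0.001, -1.0]]
force: [0.7, 0.5, -0.5]
gripper_width: 45.5
```

>>> servo_tool([
  {"dp":[-0.012,-0.043,0],"turn":0,"jaw":0.03},
  {"dp":[-0.025,-0.087,0],"turn":0,"jaw":0.03},
  {"dp":[-0.025,-0.087,-0.04],"turn":0,"jaw":0.03},
  {"dp":[-0.025,-0.087,-0.06],"turn":0,"jaw":0.03},
  {"dp":[-0.025,-0.087,-0.06],"turn":0,"jaw":0.03},
])

```text
clock: 4.2
eef_pos: [463.1, -292.1, 41.4]
tcp_rot: [[-0.999, -0.055, -0.003], [-0.055, 0.999, 0.002], [0.003, 0.002, -1.0]]
force: [0.4, 0.5, -0.3]
gripper_width: 45.9
```

Run:
```python
from h import *
a=bot.snapshot('scene');b=bot.snapshot('side')
o=np.hstack([cv2.resize(a[150:400,20:240],None,fx=1.8,fy=1.8),cv2.resize(b[200:400,110:330],None,fx=1.8,fy=2.25)])
cv2.imwrite('pics/p1.png',o[:,:,::-1]);print(bot.get_obs()['eef_pos'])
```

```text
[ 464.78095324 -292.59838343   44.73969633]
```

View pics/p1.png

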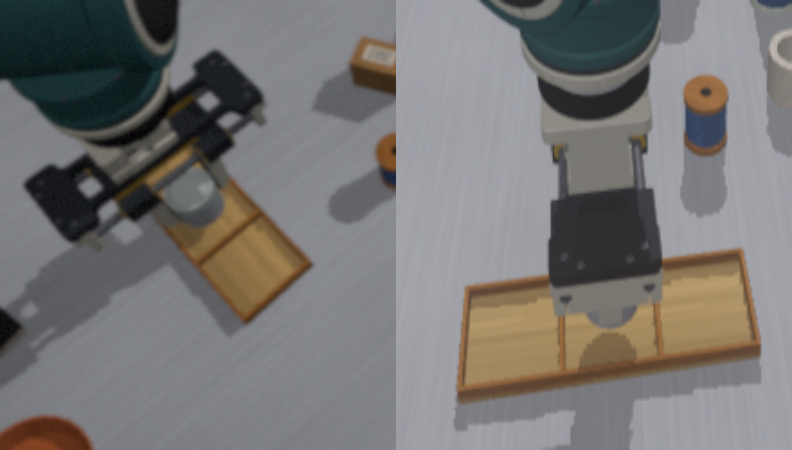

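The crops show the tin gripped above the middle compartment, between the dividers in both views. Lowering it.

>>> servo_tool([
  {"dp":[0,0,-0.014],"turn":0,"jaw":0.03},
  {"dp":[0,0,-0.022],"turn":0,"jaw":0.03},
  {"dp":[0,0,-0.024],"turn":0,"jaw":0.03},
  {"dp":[0,0,-0.0245],"turn":0,"jaw":0.03},
  {"dp":[0,0,-0.0245],"turn":0,"jaw":0.03},
])

```text
clock: 4.8
eef_pos: [464.8, -292.4, 20.1]
tcp_rot: [[-0.998, -0.056, 0.0], [-0.056, 0.998, -0.0], [-0.0, -0.0, -1.0]]
force: [-6.0, 4.7, 12.1]
gripper_width: 45.8
```

>>> servo_tool([
  {"dp":[0,0,0],"turn":0,"jaw":0.07},
  {"dp":[0,0,0],"turn":0,"jaw":0.07},
  {"dp":[0,0,0],"turn":0,"jaw":0.07},
  {"dp":[0,0,0.03],"turn":0,"jaw":0.07},
  {"dp":[0,0,0.076],"turn":0,"jaw":0.07},
])

```text
clock: 5.3
eef_pos: [463.2, -291.6, 93.3]
tcp_rot: [[-0.998, -0.055, -0.004], [-0.055, 0.998, 0.003], [0.004, 0.003, -1.0]]
force: [0.8, 0.2, 1.3]
gripper_width: 69.7
```

>>> servo_tool([
  {"dp":[0.0185,0.0355,0],"turn":0,"jaw":0.07},
  {"dp":[0.037,0.071,0],"turn":0,"jaw":0.07},
  {"dp":[0.0555,0.1065,0],"turn":0,"jaw":0.07},
  {"dp":[0.074,0.142,0],"turn":0,"jaw":0.07},
  {"dp":[0.0925,0.178,0],"turn":0,"jaw":0.07},
])

```text
clock: 5.8
eef_pos: [557.5, -113.0, 95.1]
tcp_rot: [[-0.998, -0.055, 0.0], [-0.055, 0.998, -0.0], [-0.0, -0.0, -1.0]]
force: [0.6, 0.2, 0.3]
gripper_width: 70.0
```

>>> servo_tool([
  {"dp":[0,0,-0.04],"turn":0,"jaw":0.07},
  {"dp":[0,0,-0.08],"turn":0,"jaw":0.07},
  {"dp":[0,0,-0.08],"turn":0,"jaw":0.07},
  {"dp":[0,0,-0.08],"turn":0,"jaw":0.03},
  {"dp":[0,0,-0.08],"turn":0,"jaw":0.03},
])

```text
clock: 6.3
eef_pos: [558.1, -115.0, 17.5]
tcp_rot: [[-0.998, -0.055, 0.003], [-0.055, 0.998, -0.001], [-0.002, -0.001, -1.0]]
force: [0.1, 0.1, 0.3]
gripper_width: 58.6
```

>>> servo_tool([
  {"dp":[0,0,0],"turn":0,"jaw":0.03},
  {"dp":[0,0,0],"turn":0,"jaw":0.03},
  {"dp":[0,0,0],"turn":0,"jaw":0.03},
  {"dp":[0,0,0.03],"turn":0,"jaw":0.03},
  {"dp":[0,0,0.075],"turn":0,"jaw":0.03},
])

```text
clock: 6.8
eef_pos: [555.7, -114.3, 89.3]
tcp_rot: [[-0.998, -0.055, -0.004], [-0.055, 0.998, 0.001], [0.004, 0.001, -1.0]]
force: [0.9, -0.2, -0.1]
gripper_width: 43.5
```

>>> servo_tool([
  {"dp":[-0.004,-0.043,0],"turn":0,"jaw":0.03},
  {"dp":[-0.008,-0.086,0],"turn":0,"jaw":0.03},
  {"dp":[-0.012,-0.13,0],"turn":0,"jaw":0.03},
  {"dp":[-0.015,-0.1735,0],"turn":0,"jaw":0.03},
  {"dp":[-0.015,-0.1735,-0.02],"turn":0,"jaw":0.03},
])

```text
clock: 7.3
eef_pos: [542.4, -293.1, 73.0]
tcp_rot: [[-0.999, -0.052, 0.004], [-0.052, 0.999, -0.003], [-0.004, -0.004, -1.0]]
force: [-0.1, 1.4, -0.3]
gripper_width: 43.5
```

>>> servo_tool([
  {"dp":[0,0,-0.02],"turn":0,"jaw":0.03},
  {"dp":[0,0,-0.036],"turn":0,"jaw":0.03},
  {"dp":[0,0,-0.045],"turn":0,"jaw":0.03},
  {"dp":[0,0,-0.0485],"turn":0,"jaw":0.03},
  {"dp":[0,0,-0.0485],"turn":0,"jaw":0.03},
])

```text
clock: 7.8
eef_pos: [542.3, -287.9, 22.3]
tcp_rot: [[-0.998, -0.056, 0.0], [-0.056, 0.998, -0.0], [-0.0, -0.0, -1.0]]
force: [0.5, 1.0, 0.6]
gripper_width: 43.3
```

>>> servo_tool([
  {"dp":[0,0,0],"turn":0,"jaw":0.07},
  {"dp":[0,0,0],"turn":0,"jaw":0.07},
  {"dp":[0,0,0],"turn":0,"jaw":0.07},
  {"dp":[0,0,0.03],"turn":0,"jaw":0.07},
  {"dp":[0,0,0.075],"turn":0,"jaw":0.09},
])

```text
clock: 8.3
eef_pos: [540.8, -287.3, 95.0]
tcp_rot: [[-0.998, -0.055, -0.004], [-0.055, 0.998, 0.002], [0.004, 0.003, -1.0]]
force: [0.2, -0.0, 0.8]
gripper_width: 74.1
```

>>> servo_tool([
  {"dp":[0.0188,0.0376,0],"turn":0,"jaw":0.09},
  {"dp":[0.0376,0.0752,0],"turn":0,"jaw":0.09},
  {"dp":[0.0564,0.1128,0],"turn":0,"jaw":0.09},
  {"dp":[0.0752,0.1504,0],"turn":0,"jaw":0.09},
  {"dp":[0.094,0.188,0],"turn":0,"jaw":0.09},
])

```text
clock: 8.8
eef_pos: [636.6, -98.4, 96.9]
tcp_rot: [[-0.998, -0.055, 0.0], [-0.055, 0.998, -0.0], [-0.0, -0.0, -1.0]]
force: [0.6, 0.5, 0.2]
gripper_width: 89.9
```

>>> servo_tool([
  {"dp":[0.0185,0.0375,0],"turn":0,"jaw":0.09},
  {"dp":[0.0185,0.0375,0],"turn":0,"jaw":0.09},
  {"dp":[0.0185,0.0375,-0.045],"turn":0,"jaw":0.09},
  {"dp":[0.0185,0.0375,-0.082],"turn":0,"jaw":0.09},
  {"dp":[0.0185,0.0375,-0.082],"turn":0,"jaw":0.09},
])

```text
clock: 9.3
eef_pos: [651.6, -62.4, 9.5]
tcp_rot: [[-0.998, -0.055, -0.008], [-0.055, 0.998, 0.001], [0.007, 0.001, -1.0]]
force: [-0.4, 0.1, 0.2]
gripper_width: 90.3
```

>>> servo_tool([
  {"dp":[0,0,0],"turn":0,"jaw":0.04},
  {"dp":[0,0,0],"turn":0,"jaw":0.04},
  {"dp":[0,0,0],"turn":0,"jaw":0.04},
  {"dp":[0,0,0],"turn":0,"jaw":0.04},
  {"dp":[0,0,0],"turn":0,"jaw":0.04},
])

```text
clock: 9.8
eef_pos: [654.9, -62.6, 15.6]
tcp_rot: [[-0.998, -0.055, 0.001], [-0.055, 0.998, -0.0], [-0.001, -0.0, -1.0]]
force: [-1.3, 0.5, 7.9]
gripper_width: 55.2
```

>>> servo_tool([
  {"dp":[0,0,0.04],"turn":0,"jaw":0.04},
  {"dp":[0,0,0.085],"turn":0,"jaw":0.04},
  {"dp":[-0.033,-0.029,0.09],"turn":0,"jaw":0.04},
  {"dp":[-0.066,-0.058,0.09],"turn":0,"jaw":0.04},
  {"dp":[-0.1,-0.0875,0.09],"turn":0,"jaw":0.04},
])

```text
clock: 10.3
eef_pos: [553.5, -150.6, 105.2]
tcp_rot: [[-0.998, -0.056, 0.001], [-0.056, 0.998, -0.0], [-0.001, -0.0, -1.0]]
force: [0.1, -1.7, -0.2]
gripper_width: 55.1
```

>>> servo_tool([
  {"dp":[-0.034,-0.0295,0],"turn":0,"jaw":0.04},
  {"dp":[-0.068,-0.059,0],"turn":0,"jaw":0.04},
  {"dp":[-0.102,-0.0885,0],"turn":0,"jaw":0.04},
  {"dp":[-0.136,-0.118,0],"turn":0,"jaw":0.04},
  {"dp":[-0.1685,-0.147,0],"turn":0,"jaw":0.04},
])

```text
clock: 10.8
eef_pos: [384.5, -297.9, 105.0]
tcp_rot: [[-0.998, -0.056, 0.001], [-0.056, 0.998, -0.001], [-0.001, -0.001, -1.0]]
force: [0.3, -0.1, 0.3]
gripper_width: 55.2
```

>>> servo_tool([
  {"dp":[0,0,0],"turn":0,"jaw":0.04},
  {"dp":[0,0,-0.03],"turn":0,"jaw":0.04},
  {"dp":[0,0,-0.06],"turn":0,"jaw":0.04},
  {"dp":[0,0,-0.06],"turn":0,"jaw":0.04},
  {"dp":[0,0,-0.06],"turn":0,"jaw":0.04},
])

```text
clock: 11.3
eef_pos: [386.3, -296.8, 45.3]
tcp_rot: [[-0.998, -0.056, -0.0], [-0.056, 0.998, 0.0], [0.0, 0.0, -1.0]]
force: [1.0, -0.4, 0.6]
gripper_width: 55.4
```

Run:
```python
from h import *
a=bot.snapshot('scene');b=bot.snapshot('side')
o=np.hstack([cv2.resize(a[150:400,20:240],None,fx=1.8,fy=1.8),cv2.resize(b[200:400,110:330],None,fx=1.8,fy=2.25)])
cv2.imwrite('pics/p2.png',o[:,:,::-1]);print(bot.get_obs()['eef_pos'])
```

```text
[ 386.8547582  -297.36994567   46.4348265 ]
```

View pics/p2.png

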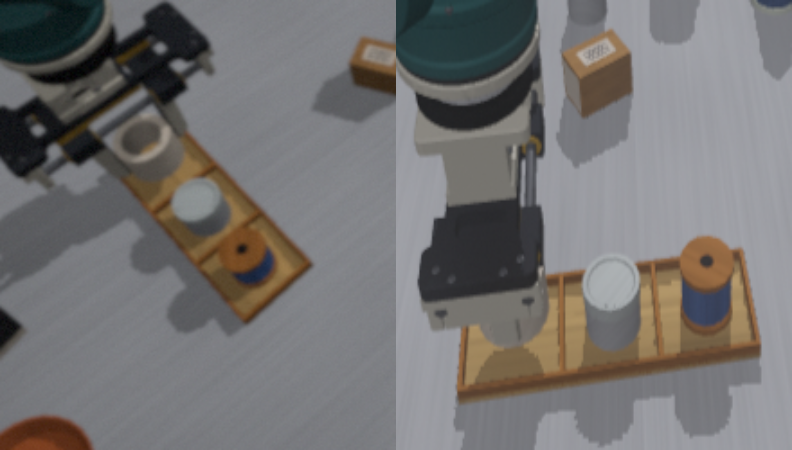

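The tin stands in the middle compartment and the spool at the far end. The tape hangs over the near end, inside the walls.

>>> servo_tool([
  {"dp":[0,0,-0.012],"turn":0,"jaw":0.04},
  {"dp":[0,0,-0.02],"turn":0,"jaw":0.04},
  {"dp":[0,0,-0.024],"turn":0,"jaw":0.04},
  {"dp":[0,0,-0.024],"turn":0,"jaw":0.04},
  {"dp":[0,0,-0.024],"turn":0,"jaw":0.04},
])

```text
clock: 11.9
eef_pos: [386.0, -297.0, 20.4]
tcp_rot: [[-0.998, -0.055, -0.0], [-0.055, 0.998, 0.0], [0.0, 0.0, -1.0]]
force: [0.4, 0.0, -0.8]
gripper_width: 55.4
```

>>> servo_tool([
  {"dp":[0,0,0],"turn":0,"jaw":0.08},
  {"dp":[0,0,0],"turn":0,"jaw":0.08},
  {"dp":[0,0,0],"turn":0,"jaw":0.08},
  {"dp":[0,0,0.03],"turn":0,"jaw":0.08},
  {"dp":[0,0,0.075],"turn":0,"jaw":0.08},
])

```text
clock: 12.4
eef_pos: [384.9, -296.1, 94.3]
tcp_rot: [[-0.998, -0.055, -0.003], [-0.055, 0.998, 0.003], [0.003, 0.003, -1.0]]
force: [0.5, -1.4, 0.0]
gripper_width: 79.5
```

>>> servo_tool([
  {"dp":[0.011,0.041,0],"turn":5,"jaw":0.07},
  {"dp":[0.022,0.082,0],"turn":11,"jaw":0.07},
  {"dp":[0.033,0.123,0],"turn":17,"jaw":0.07},
  {"dp":[0.044,0.164,0],"turn":23,"jaw":0.07},
  {"dp":[0.055,0.205,0],"turn":27,"jaw":0.07},
])

```text
clock: 12.9
eef_pos: [441.1, -90.4, 95.9]
tcp_rot: [[-0.863, -0.506, 0.001], [-0.506, 0.863, -0.0], [-0.0, -0.001, -1.0]]
force: [1.0, -1.7, -0.2]
gripper_width: 70.4
```

>>> servo_tool([
  {"dp":[0.012,0.041,0],"turn":0,"jaw":0.07},
  {"dp":[0.012,0.041,0],"turn":0,"jaw":0.07},
  {"dp":[0.012,0.041,-0.042],"turn":0,"jaw":0.07},
  {"dp":[0.012,0.041,-0.081],"turn":0,"jaw":0.07},
  {"dp":[0.012,0.041,-0.081],"turn":0,"jaw":0.07},
])

```text
clock: 13.4
eef_pos: [450.2, -50.9, 10.3]
tcp_rot: [[-0.865, -0.502, -0.007], [-0.502, 0.865, 0.001], [0.005, 0.004, -1.0]]
force: [-0.5, -0.0, -0.1]
gripper_width: 69.9
```

>>> servo_tool([
  {"dp":[0,0,0],"turn":0,"jaw":0.03},
  {"dp":[0,0,0],"turn":0,"jaw":0.03},
  {"dp":[0,0,0],"turn":0,"jaw":0.03},
  {"dp":[0,0,0],"turn":0,"jaw":0.03},
  {"dp":[0,0,0],"turn":0,"jaw":0.03},
])

```text
clock: 13.9
eef_pos: [453.5, -51.2, 15.8]
tcp_rot: [[-0.865, -0.503, 0.001], [-0.503, 0.865, -0.0], [-0.001, -0.001, -1.0]]
force: [-1.5, 0.5, 7.7]
gripper_width: 39.7
```

>>> servo_tool([
  {"dp":[0,0,0.04],"turn":0,"jaw":0.03},
  {"dp":[0,0,0.085],"turn":0,"jaw":0.03},
  {"dp":[0.007,0.046,0.1],"turn":-6,"jaw":0.03},
  {"dp":[0.014,0.092,0.1],"turn":-12,"jaw":0.03},
  {"dp":[0.021,0.138,0.1],"turn":-18,"jaw":0.03},
])

```text
clock: 14.4
eef_pos: [474.4, 88.4, 116.0]
tcp_rot: [[-0.979, -0.206, 0.002], [-0.206, 0.979, 0.0], [-0.002, -0.0, -1.0]]
force: [0.8, -0.6, -1.1]
gripper_width: 40.3
```

>>> servo_tool([
  {"dp":[0.008,0.047,0],"turn":-6,"jaw":0.03},
  {"dp":[0.016,0.094,0],"turn":-11.7,"jaw":0.03},
  {"dp":[0.024,0.141,0],"turn":-11.7,"jaw":0.03},
  {"dp":[0.032,0.188,0],"turn":-11.7,"jaw":0.03},
  {"dp":[0.038,0.236,0],"turn":-11.7,"jaw":0.03},
])

```text
clock: 14.9
eef_pos: [512.1, 325.1, 115.0]
tcp_rot: [[-1.0, -0.008, 0.0], [-0.008, 1.0, 0.0], [-0.0, 0.0, -1.0]]
force: [1.7, -0.7, -0.5]
gripper_width: 39.9
```

>>> servo_tool([
  {"dp":[0,0,0],"turn":0,"jaw":0.03},
  {"dp":[0,0,-0.03],"turn":0,"jaw":0.03},
  {"dp":[0,0,-0.06],"turn":0,"jaw":0.03},
  {"dp":[0,0,-0.065],"turn":0,"jaw":0.03},
  {"dp":[0,0,-0.065],"turn":0,"jaw":0.03},
])

```text
clock: 15.4
eef_pos: [511.8, 322.4, 49.5]
tcp_rot: [[-1.0, -0.008, -0.001], [-0.008, 1.0, -0.001], [0.001, -0.001, -1.0]]
force: [0.6, 1.0, 0.1]
gripper_width: 39.7
```

Run:
```python
from h import *
a=bot.snapshot('scene');b=bot.snapshot('side')
o=np.hstack([cv2.resize(a[50:210,220:420],None,fx=2,fy=2.5),cv2.resize(b[80:240,150:350],None,fx=2,fy=2.5)])
cv2.imwrite('pics/p3.png',o[:,:,::-1]);print(bot.get_obs()['eef_pos'])
```

```text
[512.66058463 323.04611489  51.44232295]
```

View pics/p3.png

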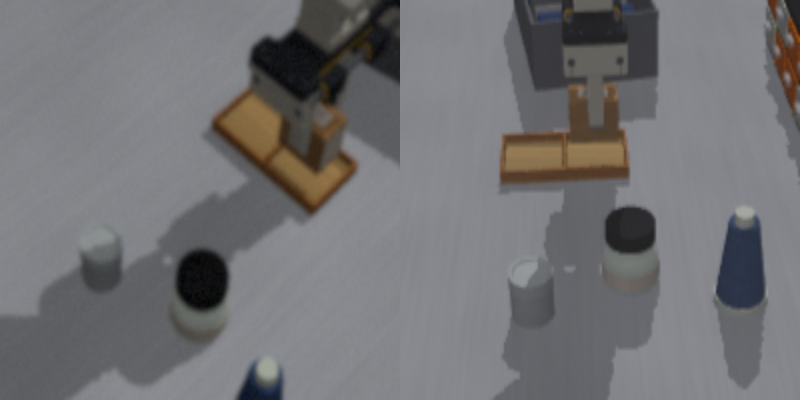

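The box hangs over tray2's right-hand compartment, with its sides parallel to the walls. Cone and jar haven't moved. Lowering it.

>>> servo_tool([
  {"dp":[0,0,-0.012],"turn":0,"jaw":0.03},
  {"dp":[0,0,-0.02],"turn":0,"jaw":0.03},
  {"dp":[0,0,-0.025],"turn":0,"jaw":0.03},
  {"dp":[0,0,-0.029],"turn":0,"jaw":0.03},
  {"dp":[0,0,-0.029],"turn":0,"jaw":0.03},
])

```text
clock: 16.0
eef_pos: [512.1, 323.0, 20.7]
tcp_rot: [[-1.0, -0.008, 0.0], [-0.008, 1.0, 0.0], [-0.0, 0.0, -1.0]]
force: [0.1, -0.2, -0.8]
gripper_width: 40.1
```

>>> servo_tool([
  {"dp":[0,0,0],"turn":0,"jaw":0.07},
  {"dp":[0,0,0],"turn":0,"jaw":0.07},
  {"dp":[0,0,0],"turn":0,"jaw":0.07},
  {"dp":[0,0,0.03],"turn":0,"jaw":0.07},
  {"dp":[0,0,0.075],"turn":0,"jaw":0.07},
])

```text
clock: 16.5
eef_pos: [510.7, 322.2, 93.9]
tcp_rot: [[-1.0, -0.008, -0.004], [-0.008, 1.0, -0.002], [0.004, -0.002, -1.0]]
force: [0.4, -0.0, -0.0]
gripper_width: 69.4
```

>>> servo_tool([
  {"dp":[-0.013,-0.045,0],"turn":0,"jaw":0.07},
  {"dp":[-0.026,-0.09,0],"turn":0,"jaw":0.07},
  {"dp":[-0.039,-0.135,0],"turn":0,"jaw":0.07},
  {"dp":[-0.052,-0.18,0],"turn":0,"jaw":0.07},
  {"dp":[-0.065,-0.225,0],"turn":0,"jaw":0.07},
])

```text
clock: 17.0
eef_pos: [446.2, 96.5, 95.7]
tcp_rot: [[-1.0, -0.009, 0.0], [-0.009, 1.0, -0.0], [-0.0, -0.0, -1.0]]
force: [0.6, -0.2, 0.2]
gripper_width: 69.7
```

>>> servo_tool([
  {"dp":[-0.0085,-0.0345,0],"turn":0,"jaw":0.07},
  {"dp":[-0.0085,-0.0345,0],"turn":0,"jaw":0.07},
  {"dp":[-0.0085,-0.0345,-0.042],"turn":0,"jaw":0.07},
  {"dp":[-0.0085,-0.0345,-0.081],"turn":0,"jaw":0.07},
  {"dp":[-0.0085,-0.0345,-0.081],"turn":0,"jaw":0.07},
])

```text
clock: 17.5
eef_pos: [435.9, 63.6, 10.5]
tcp_rot: [[-1.0, -0.008, -0.007], [-0.008, 1.0, -0.0], [0.007, -0.0, -1.0]]
force: [0.5, 0.6, 0.4]
gripper_width: 69.9
```

>>> servo_tool([
  {"dp":[0,0,0],"turn":0,"jaw":0.03},
  {"dp":[0,0,0],"turn":0,"jaw":0.03},
  {"dp":[0,0,0],"turn":0,"jaw":0.03},
  {"dp":[0,0,0],"turn":0,"jaw":0.03},
  {"dp":[0,0,0],"turn":0,"jaw":0.03},
])

```text
clock: 18.0
eef_pos: [439.4, 63.8, 16.3]
tcp_rot: [[-1.0, -0.008, 0.002], [-0.008, 1.0, 0.001], [-0.002, 0.001, -1.0]]
force: [-1.9, 1.3, 8.3]
gripper_width: 45.4
```

>>> servo_tool([
  {"dp":[0,0,0.04],"turn":0,"jaw":0.03},
  {"dp":[0,0,0.085],"turn":0,"jaw":0.03},
  {"dp":[0,0.045,0.09],"turn":0,"jaw":0.03},
  {"dp":[0,0.09,0.09],"turn":0,"jaw":0.03},
  {"dp":[0,0.135,0.09],"turn":0,"jaw":0.03},
])

```text
clock: 18.5
eef_pos: [438.7, 200.0, 106.1]
tcp_rot: [[-1.0, -0.007, 0.002], [-0.007, 1.0, 0.001], [-0.002, 0.001, -1.0]]
force: [0.8, -0.4, -0.4]
gripper_width: 45.5
```

>>> servo_tool([
  {"dp":[-0.0015,0.042,0],"turn":0,"jaw":0.03},
  {"dp":[-0.003,0.084,0],"turn":0,"jaw":0.03},
  {"dp":[-0.0045,0.124,0],"turn":0,"jaw":0.03},
  {"dp":[-0.0045,0.124,-0.02],"turn":0,"jaw":0.03},
  {"dp":[-0.0045,0.124,-0.05],"turn":0,"jaw":0.03},
])

```text
clock: 19.0
eef_pos: [434.6, 324.3, 56.0]
tcp_rot: [[-1.0, -0.01, 0.003], [-0.01, 1.0, 0.002], [-0.003, 0.002, -1.0]]
force: [0.4, -0.2, -1.1]
gripper_width: 45.4
```

>>> servo_tool([
  {"dp":[0,0,-0.014],"turn":0,"jaw":0.03},
  {"dp":[0,0,-0.024],"turn":0,"jaw":0.03},
  {"dp":[0,0,-0.03],"turn":0,"jaw":0.03},
  {"dp":[0,0,-0.034],"turn":0,"jaw":0.03},
  {"dp":[0,0,-0.034],"turn":0,"jaw":0.03},
])

```text
clock: 19.5
eef_pos: [434.5, 322.6, 21.5]
tcp_rot: [[-1.0, -0.008, 0.001], [-0.008, 1.0, 0.001], [-0.001, 0.001, -1.0]]
force: [-0.1, -1.0, -0.8]
gripper_width: 45.6
```

>>> servo_tool([
  {"dp":[0,0,0],"turn":0,"jaw":0.07},
  {"dp":[0,0,0],"turn":0,"jaw":0.07},
  {"dp":[0,0,0],"turn":0,"jaw":0.07},
  {"dp":[0,0,0.03],"turn":0,"jaw":0.07},
  {"dp":[0,0,0.075],"turn":0,"jaw":0.07},
])

```text
clock: 20.0
eef_pos: [432.8, 321.7, 94.3]
tcp_rot: [[-1.0, -0.008, -0.004], [-0.008, 1.0, -0.003], [0.004, -0.002, -1.0]]
force: [0.3, 0.9, 0.9]
gripper_width: 70.1
```

Move up to the overview pose and check everything.

>>> servo_tool([
  {"dp":[0.015,-0.025,0.04],"turn":0,"jaw":0.07},
  {"dp":[0.03,-0.05,0.08],"turn":0,"jaw":0.07},
  {"dp":[0.045,-0.075,0.12],"turn":0,"jaw":0.07},
  {"dp":[0.06,-0.1,0.16],"turn":0,"jaw":0.07},
  {"dp":[0.075,-0.125,0.2],"turn":0,"jaw":0.07},
])

```text
clock: 20.5
eef_pos: [509.2, 196.3, 297.7]
tcp_rot: [[-1.0, -0.008, 0.001], [-0.008, 1.0, 0.0], [-0.001, 0.0, -1.0]]
force: [0.3, 0.0, 0.6]
gripper_width: 70.3
```

>>> servo_tool([
  {"dp":[0.012,-0.038,0.002],"turn":0,"jaw":0.07},
  {"dp":[0.024,-0.076,0.005],"turn":0,"jaw":0.07},
  {"dp":[0.036,-0.114,0.007],"turn":0,"jaw":0.07},
  {"dp":[0.048,-0.152,0.01],"turn":0,"jaw":0.07},
  {"dp":[0.06,-0.19,0.013],"turn":0,"jaw":0.07},
])

```text
clock: 21.0
eef_pos: [569.2, 5.8, 309.0]
tcp_rot: [[-1.0, -0.008, 0.0], [-0.008, 1.0, -0.0], [-0.0, -0.0, -1.0]]
force: [0.9, 1.2, 0.0]
gripper_width: 69.8
```

```bash
python3 w.py w2
python3 - <<'E'
from h import *
b=bot.snapshot('side')
a=bot.snapshot('scene')
cv2.imwrite('pics/side2.png',b[:,:,::-1]);cv2.imwrite('pics/scene2.png',a[:,:,::-1])
o=np.hstack([cv2.resize(a[60:350,70:410],None,fx=1.17,fy=1.3),cv2.resize(b[110:390,130:350],None,fx=1.8,fy=1.347)])
o=np.vstack([cv2.resize(cv2.imread('pics/w2.png')[:260,:,::-1],(400,186)).repeat(1,0),np.zeros((1,400,3),np.uint8)]) if 0 else cv2.resize(o,(790,377))
cv2.imwrite('pics/f.png',o[:,:,::-1])
E
```

```text
21.0 [569.18816268   5.81512095 308.9996044 ] 38.483610268752
```

View pics/w2.png

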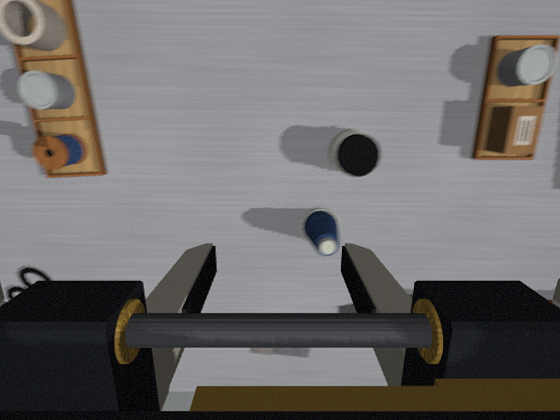

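View pics/f.png

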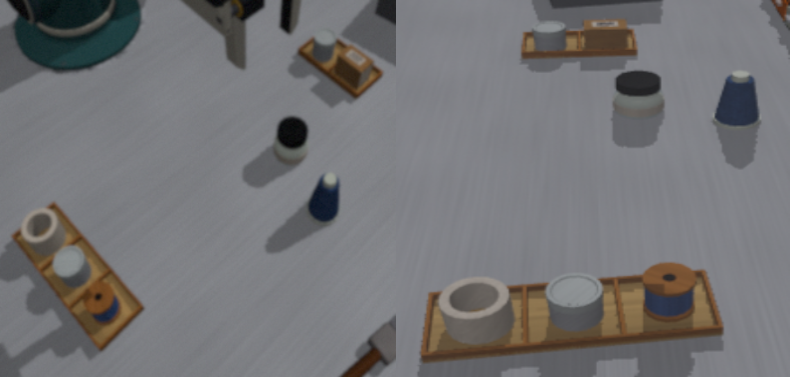

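All five things are in their compartments, and the cone and jar stand where they were. The box looks close to the divider, so I'll work out offsets for everything before handing in.

Run:
```python
from h import *
p=np.load('p_w2.npy',allow_pickle=True).item()
def fr(P,c,a):
    a=np.radians(a);return (P-c)@np.array([[np.cos(a),-np.sin(a)],[np.sin(a),np.cos(a)]])
im=cv2.imread('pics/w2.png');h=cv2.cvtColor(im,cv2.COLOR_BGR2HSV)
m=cv2.inRange(h,(4,80,40),(28,255,255));m[200:]=0;m[:,:400]=0
for c in contours(m):print(*rect(cast(p,c,14)))
c2=np.array([473,323.]);c3=np.array([464,-292.5])
print('box corners top49',fr(cast(p,[(507,105),(542,106),(541,153),(507,152)],49),c2,.5).round())
print('tray2 corners',fr(cast(p,[(494,36),(557,37),(475,158),(533,160),(488,102),(545,101)],14),c2,.5).round())
for k,uv,z,c,a in(('tin',(536,64),47,c2,.5),('tin',(39,90),47,c3,3.2),('spool',(50,151),53,c3,3.2),('tape',(22,22),49,c3,3.2)):print(k,fr(cast(p,uv,z),c,a).round())
print('jar,cone',cast(p,(358,154),58).round(),cast(p,(328,246),85).round())
```

```text
[473.3 323.7] [158.7  85.8] 0.5
box corners top49 [[  7. -30.]
 [  8.  14.]
 [ 67.  26.]
 [ 66. -19.]]
tray2 corners [[-78. -40.]
 [-77.  41.]
 [ 78. -38.]
 [ 81.  45.]
 [  3. -33.]
 [  1.  44.]]
tin [[-40.  -3.]]
tin [[4. 1.]]
spool [[78.  0.]]
tape [[-71.   2.]]
jar,cone [[542. 109.]] [[658.  72.]]
```

Run:
```python
import cv2,numpy as np
a=cv2.imread('pics/w2.png')[20:180,455:560];b=cv2.imread('pics/side2.png')[115:165,190:275]
cv2.imwrite('pics/g.png',np.hstack([cv2.resize(a,(315,480)),cv2.resize(b,(480,480*50//85)).copy() if 0 else cv2.resize(b,(480,480))]))
```

```text
(no output)
```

View pics/g.png

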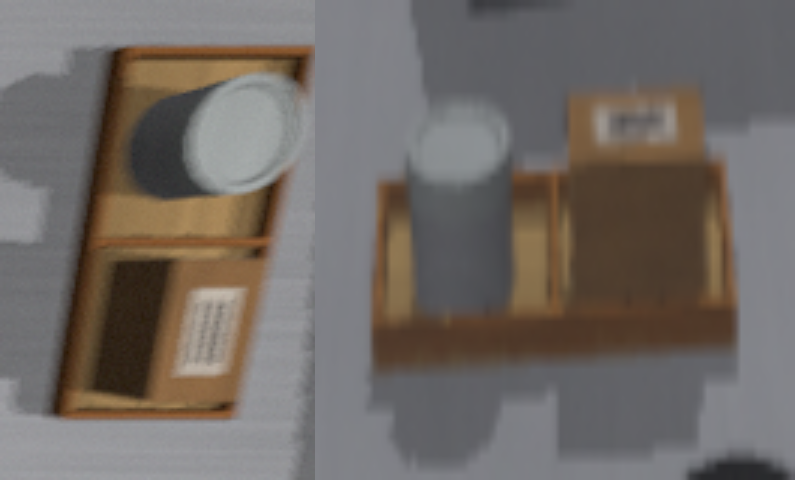

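The enlarged view shows the box flat on the compartment floor, with a gap to the divider and to the end wall. Its centre is at about (37, -2) mm in the tray frame. Everything is within tolerance, so I'm handing in.

```bash
python3 -c "
from plant import bot
print(bot.sign_off())"
```

```text
the job is handed in; nothing more can be done
None
```

I made up both kits and handed the job in at about 21 s on the robot's clock. `sign_off` gives no verdict, so the result rests on my own last checks.

- **Three-compartment tray:** a tin is in the middle, the spool at the +x end and the tape at the -x end. The last wrist picture puts them about 4 mm (tin), under 1 mm (spool) and 7 mm (tape) from their compartment centres. The limit is 20 mm.
- **Two-compartment tray:** the other tin is at -x and the box at +x, each within about 4 mm of centre. An enlarged view shows the box flat on the floor, with gaps to the divider and the end wall.
- **Cone and jar:** both stand within about 3 mm of where I first measured them.
- **Gripper:** it is open and well clear above the bench.

**Disagreements:** at the start, the scene and side cameras differed by up to 12 mm in y. I used the wrist picture together with them to settle the positions. The first tin touched the tray floor with about 12 N before release, so I let the others go slightly higher. No check failed.

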